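Prop the dry box's self-closing hatch and fetch the cover slides

TASK

The sliding hatch of the low dry box springs shut by itself. Hold the wedge lengthwise, push the hatch open with its end and leave the wedge lying on the front ledge between the steel end stop and the hatch's upright pull, so that it alone keeps the hatch open. Then take the box of cover slides out, set it down gently, upright and flat inside the low steel tray, and leave the hatch propped open; do not disturb the dropper bottle, vial and swab tub standing at the right.

Things in the scene. Friction and masses are not known exactly. Their poses are not given: they have to be found in the camera images.
- dry_box: Low white dry box fixed to the worktop, 203 (x) x 330 (y) x 54 mm high; its flat top is the deck. Origin: centre of its underside; at zero yaw x points away from the robot, y to the left. The right (-y) half has the opening, the left half is closed. A hood hangs about 0.6 m above the rear of the bench, just behind the dry box: keep the travel over the box low (hand tips no higher than about 0.15 m)
- opening (a point): Centre of the opening in the deck, at deck height; 125 (x) x 134 (y) mm, upright walls, inner floor 48 mm below (6 mm above the worktop). Guide rails 8 mm high run along y beside its front and back edges. Axes as the dry box
- ledge (a point): Point on the front ledge, the plain deck strip in front of the opening, 47 mm wide (x) between front edge and guide rail: middle of its width, at the foot of the inner (left, +y) face of the steel end stop, which is 14 mm high, 16 mm thick. Axes as the dry box. The wedge belongs on the ledge from here towards +y
- hatch (a joint): Sliding clear hatch over the opening (plate 4 mm thick, its leading edge strip 10 mm high), in m: 0 shut, grows as it slides to the dry box's +y (left), stop at 0.155. A spring pulls it shut with 5 N when shut, rising to 9 N at the stop; let go, it shuts in about half a second. With the wedge in place lengthwise it reads about 0.126
- hatch_pull (a point): Point on the right (-y) face of the hatch's upright steel pull, over the middle of the ledge, 24.5 mm above the deck; moves with the hatch. The pull is a plate 8 mm thick (y) across the ledge only (60 mm wide, x), 9 to 40 mm above the deck. Shut, its face is 4 mm to the +y side of the end stop's inner face. Pushing it towards +y opens the hatch. Axes as the dry box
- wedge_center (a point): Centre, half-way up (18 mm above its underside), of the loose grey plastic wedge, 32 (x) x 130 (y, long) x 36 mm high, 0.13 kg; flat on top over the +y half, sloping down to 20 mm at the -y end; end faces upright. Grasp it across its 32 mm width. Either end may be the leading one
- slide_box_center (a point): Centre, half-way up, of the box of cover slides, 80 (x) x 32 (y) x 36 mm high (z), 0.085 kg, loose and upright on the dry box's inner floor, its long side roughly along the dry box's y; top 12 mm below the deck
- slide_box: The same box of cover slides; origin at the centre of its underside
- wedge: The same wedge; origin at the centre of its underside
- tray: Low steel tray fixed to the worktop, 150 (x) x 140 (y) mm, lip 7 mm high and 3 mm thick, floor 3 mm thick. Origin: centre of its underside. It may lie right or left of the dry box, the wedge on the other side
- dropper_bottle: Bystander: brown dropper bottle 38 mm wide, 80 mm high, at the back right; origin at the centre of its underside
- vial: Bystander: brown vial 20 mm wide, 49 mm high, at the back right; origin at the centre of its underside
- swab_tub: Bystander: lidded tub 58 mm wide, 68 mm high, at the back right; origin at the centre of its underside

How it is judged:
By the outcome, as a careful person would: the job done as asked, in the order asked, and still so for the second after the job is handed in, with the robot touching nothing.
It also fails if it takes over 64 s, if anything falls off the work surface, if the arm or the gripper's body presses on something with over 40 N, if the wrist force passes 120 N, or if a joint passes its speed limit or range.

ROBOT

A 6-joint arm with a two-finger parallel gripper is mounted at the origin on a cart in front of the work surface, level with it; the furniture and walls round the work are solid. World frame = base frame: x ahead of the robot, y to its left, z up, the work surface at z = 0. Lengths are in m, angles in rad, forces in N, time in s.
With the tool pointing down it reaches from about 0.3 to 0.775 m from the base axis. Payload 14.6 kg.
Tool frame: the origin (TCP) lies on the centre line of the jaws, within the pads' length; the fingertips stand 19 mm ahead of it and the grasp point (between the pads) is the TCP (ctrl.tip_reach is the distance from the TCP to the fingertips, in m); x points along the fingers, y is the direction in which the jaws open and shut, and the axes are right-handed (so a half turn about x gives the same grasp; the last joint's range is limited). The gripper opens to 94 mm and grips with 3 to 60 N. Pads are 16 mm wide; open, the fingers measure 119 mm over their backs; the gripper's body (75 mm by 177 mm) begins 78 mm behind the grasp point.
Start: joints at [1.197, 0.3, 1.521, -0, 1.321, -0.067], TCP at [0.166, 0.524, 0.224] pointing down, gripper open.
Joint ranges: [-3.03, 3.03], [-0.79, 2.21], [0.23, 2.52], [-1.04, 4.18], [0, 3.07], [-2.55, 2.55]. Speed limits (rad/s): [2.22, 2.22, 2.57, 3.14, 3.14, 3.14].

INTERFACE

Orientations are given as [roll, pitch, yaw] about the fixed x, y, z axes, in that order (R = Rz(yaw) Ry(pitch) Rx(roll)).
In Python, from station import ctrl, optics, models gives the robot as it stands. The module is installed in compiled form; this text tells all that it offers.
- The arm moves only by the tool arm_command, never from a script. Its argument "deltas" is a list of rows, each an object with "translation": the shift along the tool's x, y, z in units of 25 mm (1.0 is 25 mm), a list of three; "turn": the turn, a rotation vector about the tool's x, y, z in units of 5 degrees (1.0 is 5 degrees), a list of three. In form: [{"translation": [x, y, z], "turn": [rx, ry, rz]}, ...]. A call has 1 to 12 rows; each row is the pose to reach, as a shift and turn from the pose commanded when the call began, along the tool's axes at that moment; what a row does not reach only later rows make up. A row lasts 1/12 s, in which the tool goes at most 41.7 mm and 7.16 degrees, less where a joint would pass 70% of its speed; a pose out of reach is approached as far as the arm can. A call with a gripper value outside its range is refused whole. "gripper" is the finger opening in mm, from 0 to 94, set as the call begins (left out, the last holds). The fingers move at their own pace and stop on an object; "force" is the grip in N (left out, the last holds). Time passes only in rows, so rows that repeat a pose let the fingers close. It gives the time, the measured TCP pose, the force and the opening at its end, in the units of the state.
- ctrl.get_obs(): the state, without advancing time (a new reading comes with each control period).
- optics.camera(name): name is "scene" or "top"; returns the picture (420x560x3 uint8, red, green, blue); there is no depth.
- optics.get_calibration(name): a dict with "K" (3x3 intrinsics, pixels), "origin" and "orientation" of the camera in the world. Camera axes: x right, y down, z forward; pixel columns grow to the right and rows downward; lengths in m; the calibration is good to about 2 mm. A picture is of the moment at which its call begins. get_calibration takes no time and is no camera call.
- ctrl.hand_in(): hands the job in, once; it reports no verdict.
Trained networks look in the newest picture that a camera, given by its name, has taken for a name from the list of things; names that differ only in an ending like _2 or _b are one class to them, and where a whole thing is asked for, a point or a joint stands for the part that bears it (a point fixed in the world has none). Each returns a list of dicts, best first, with "score" (0 to 1); they miss things now and then, are a little off and sometimes report something else, mostly with a low value. They report only what shows in the picture. A call takes as long as a camera call.
- models.look_for(target, camera): "box" ([left, top, right, bottom] in pixels, round what is visible of it).
- models.cut_out(target, camera): "pixels" (420x560 bool, what is visible of it) and "box" ([left, top, right, bottom] in pixels, round what is visible of it).
- models.mark_of(target, camera): "at" ([column, row] in pixels: a listed point, or the origin of a listed thing).
The state is a dict: "time_s": time; "qpos": joint angles; "joint_vel": joint speeds; "tau": joint torques, N m; "ee_pos": TCP position; "eef_rot": TCP orientation; "force": force on the tool from outside, world axes, zero at the start; "moment": the same for the moment, N m; "grip_width": finger opening in m.
Only numpy, scipy, OpenCV 4.12 (cv2) and the standard library are available. Lean on these libraries where they do the work, as an engineer would, in place of code of your own. Each camera call takes 0.05 s, during which the arm holds its last target.

## Working session

There is one attempt and no reset: what is moved stays moved. The work goes in short steps, Python scripts to look and compute and a tool call to move; the robot and the scene stay as the last step left them, time stands still between calls to the robot, and variables do not carry over. Pictures are saved under pics/ and viewed, and the job is handed in when it is done.

Besides the shell and the picture viewer there is one more tool, called as name(argument=value, ...), one argument or row to a line, values as JSON. arm_command: Moves the arm, as the interface text tells. Its arguments: {"type":"object","properties":{"deltas":{"type":"array"},"gripper":{"type":"number"},"force":{"type":"number"}},"required":["deltas"]}

```bash
mkdir -p pics; cat > h.py <<'E'
import numpy as np, cv2
from station import ctrl, optics, models
from scipy.spatial.transform import Rotation as R
def snap(cam,name):
    im=optics.camera(cam); cv2.imwrite(f'pics/{name}.png',im[:,:,::-1]); return im
def ray(cam,px):
    c=optics.get_calibration(cam);K=np.array(c['K']);o=np.array(c['origin']);M=np.array(c['orientation'])
    if M.shape!=(3,3): M=R.from_euler('xyz',M).as_matrix()
    d=M@np.linalg.inv(K)@np.array([px[0],px[1],1.]);return o,d
def atz(cam,px,z):
    o,d=ray(cam,px);return o+d*(z-o[2])/d[2]
def proj(cam,p):
    c=optics.get_calibration(cam);K=np.array(c['K']);o=np.array(c['origin']);M=np.array(c['orientation'])
    if M.shape!=(3,3): M=R.from_euler('xyz',M).as_matrix()
    q=K@M.T@(np.array(p)-o);return q[:2]/q[2]
E
python3 - <<'E'
from h import *
for c in('scene','top'): snap(c,c+'0'); print(optics.get_calibration(c))
print(ctrl.get_obs(),ctrl.tip_reach)
Z=dict(dry_box=0,opening=.054,ledge=.054,hatch_pull=.0785,wedge_center=.018,slide_box_center=.024,tray=0,dropper_bottle=0,vial=0,swab_tub=0)
for n,z in Z.items():
  for c in('top','scene'):
    r=models.mark_of(n,c)[:2]
    print(n,c,[(np.round(a['score'],2),np.round(a['at']),np.round(atz(c,a['at'],z),4)) for a in r])
E
```

```text
{'K': array([[399.81363619,   0.        , 280.13038057],
       [  0.        , 399.81363619, 205.93701895],
       [  0.        ,   0.        ,   1.        ]]), 'origin': array([-0.2493945 , -0.5046089 ,  0.64844846]), 'orientation': array([-2.12364751, -0.01459474, -1.0493193 ])}
{'K': array([[390.66646062,   0.        , 276.89355256],
       [  0.        , 390.66646062, 210.17963876],
       [  0.        ,   0.        ,   1.        ]]), 'origin': array([ 0.35946443, -0.0760568 ,  1.13873964]), 'orientation': array([-2.97059422,  0.02709295, -1.58778056])}
{'time_s': 0.1, 'qpos': array([ 1.19741597e+00,  3.00392895e-01,  1.52151729e+00, -1.40696626e-05,
        1.32068276e+00, -6.66173843e-02]), 'joint_vel': array([-0.00239049,  0.00042022, -0.00067777,  0.00050752, -0.00165953,
       -0.00093846]), 'tau': array([ 1.57398008e-03, -5.32646763e+01, -3.53281188e+01,  7.09330570e-02,
        2.35647865e-02, -9.24265191e-05]), 'ee_pos': array([0.16602368, 0.52412148, 0.2239562 ]), 'eef_rot': array([-1.62379013,  1.56979594, -1.93054962]), 'force': array([-0.15987627,  0.46692478, -0.150
[... 1334 characters left out ...]
64(0.89), array([376., 298.]), array([ 0.4354, -0.3732,  0.    ]))]
dropper_bottle top [(np.float64(0.69), array([405., 180.]), array([ 0.641 , -0.4298,  0.    ]))]
dropper_bottle scene [(np.float64(0.87), array([427., 262.]), array([ 0.626 , -0.4439,  0.    ]))]
vial top [(np.float64(0.62), array([427., 210.]), array([ 0.5486, -0.4885,  0.    ]))]
vial scene [(np.float64(0.68), array([423., 260.]), array([ 0.6291, -0.4329,  0.    ])), (np.float64(0.56), array([440., 284.]), array([ 0.5561, -0.4878,  0.    ]))]
swab_tub top [(np.float64(0.89), array([381., 175.]), array([ 0.6574, -0.3602,  0.    ]))]
swab_tub scene [(np.float64(0.55), array([397., 247.]), array([ 0.6468, -0.3602,  0.    ]))]
```

```bash
python3 - <<'E'
import cv2
a=cv2.imread('pics/top0.png');cv2.imwrite('pics/top0a.png',cv2.resize(a[140:290,100:300],None,fx=4,fy=4,interpolation=2))
cv2.imwrite('pics/top0b.png',cv2.resize(a[150:290,260:450],None,fx=4,fy=4,interpolation=2))
b=cv2.imread('pics/scene0.png');cv2.imwrite('pics/sc0a.png',cv2.resize(b[170:290,200:360],None,fx=5,fy=5,interpolation=2))
E
```

```text
(no output)
```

View pics/scene0.png

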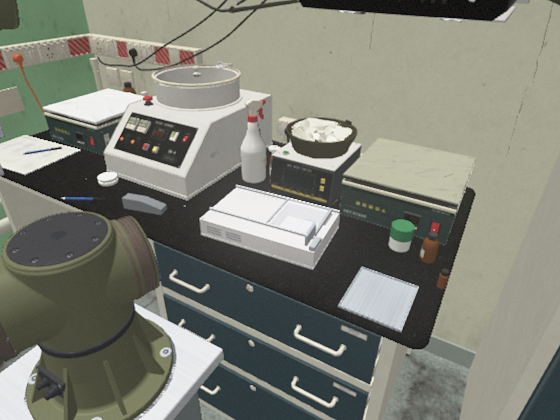

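View pics/top0.png

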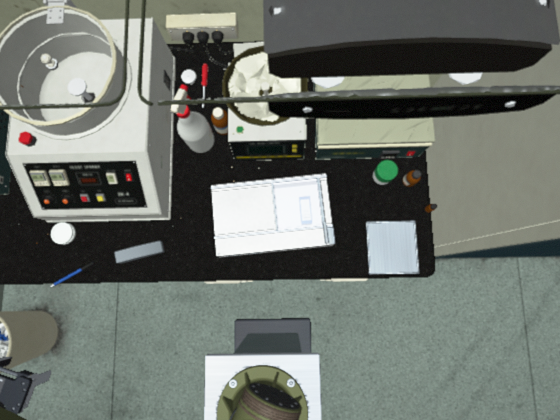

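```bash
echo
```

```text
(no output)
```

View pics/top0a.png

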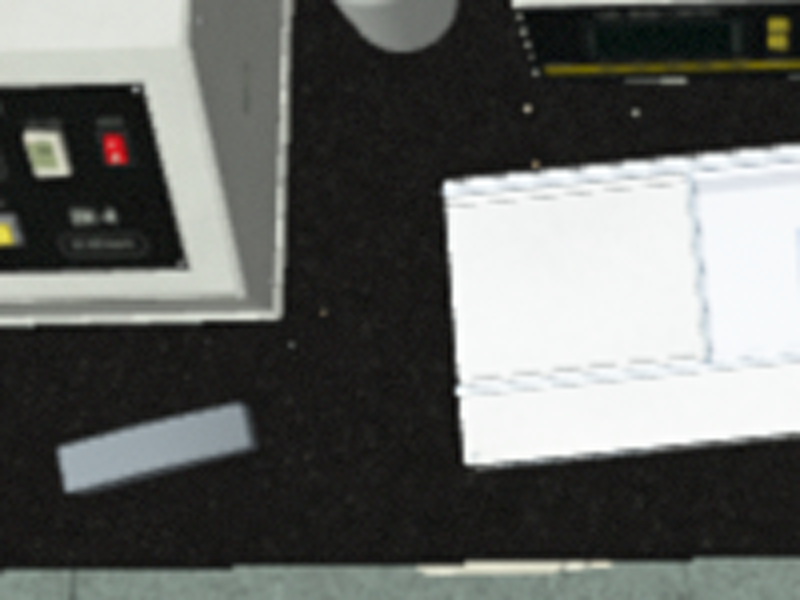

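View pics/top0b.png

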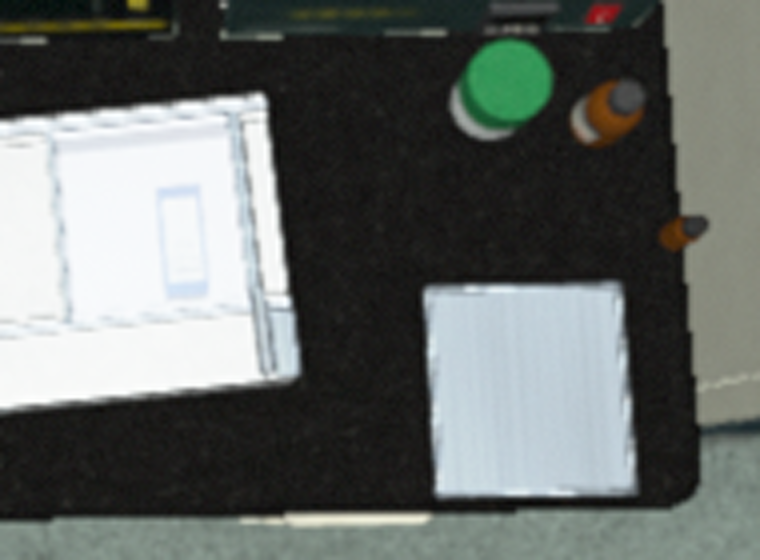

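View pics/sc0a.png

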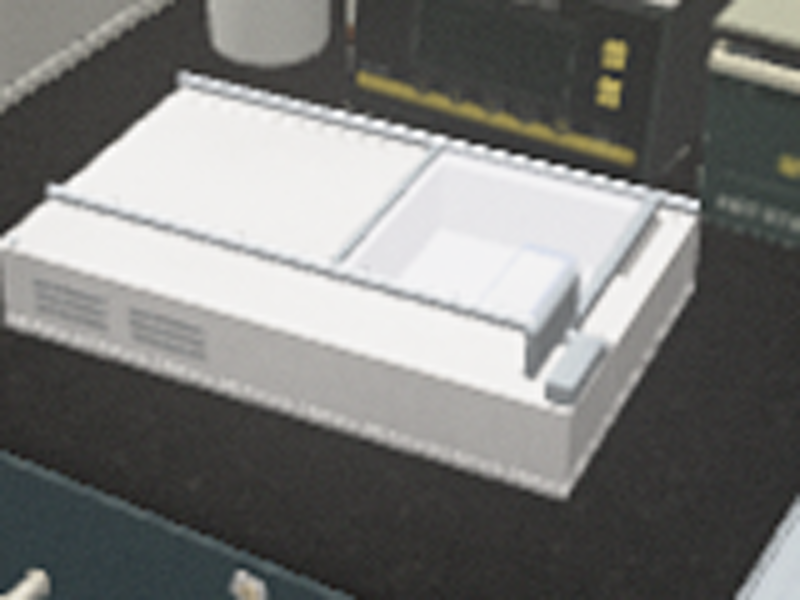

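```bash
python3 - <<'E'
import cv2,numpy as np
a=cv2.imread('pics/top0.png');c=a[170:260,265:340]
c=np.clip((c.astype(float)-190)*4,0,255).astype('u1')
cv2.imwrite('pics/e1.png',cv2.resize(c,None,fx=6,fy=6,interpolation=2))
b=cv2.imread('pics/scene0.png');c=b[185:255,250:345]
c=np.clip((c.astype(float)-170)*3,0,255).astype('u1')
cv2.imwrite('pics/e2.png',cv2.resize(c,None,fx=8,fy=8,interpolation=2))
cv2.imwrite('pics/e3.png',cv2.resize(b[180:230,110:180],None,fx=10,fy=10,interpolation=2))
E
```

```text
(no output)
```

View pics/e1.png

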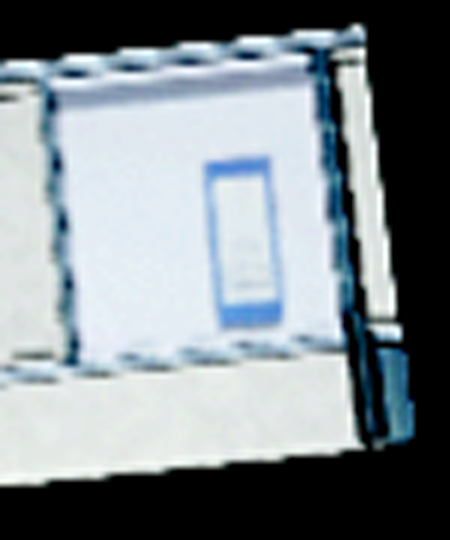

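View pics/e2.png

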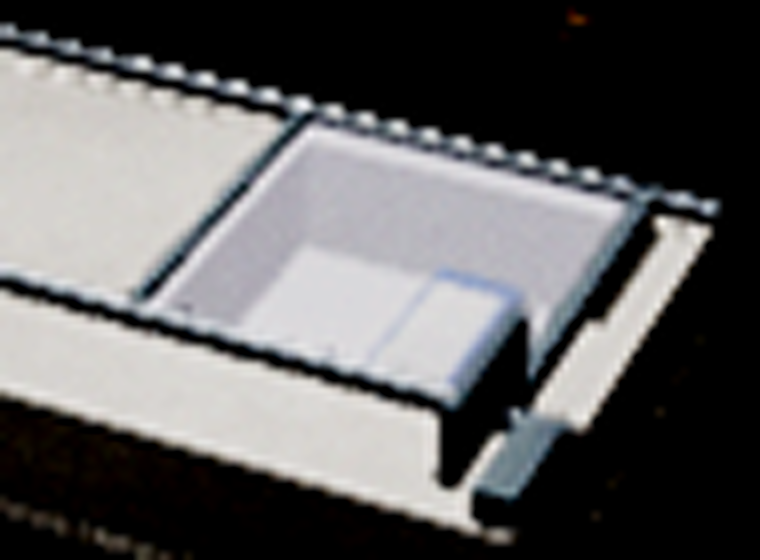

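View pics/e3.png

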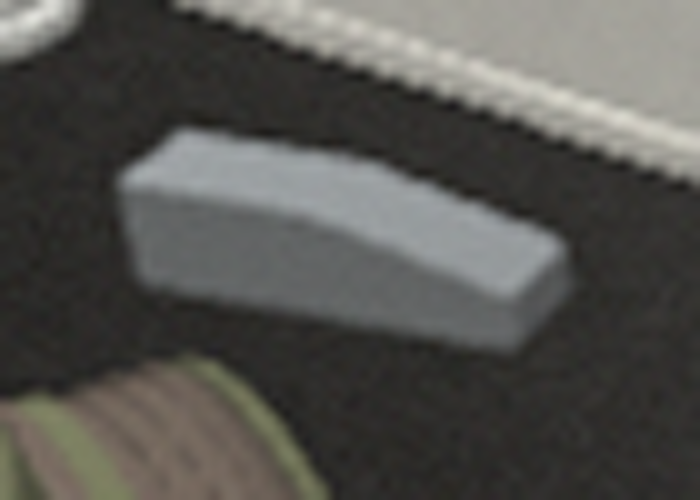

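```bash
cat >> h.py <<'E'
from scipy.optimize import minimize
def boxpts(dx,dy,z0,z1):
    return np.array([[sx*dx/2,sy*dy/2,z] for sx in(-1,1) for sy in(-1,1) for z in(z0,z1)])
WEDGE=np.array([[sx*.016,y,z] for sx in(-1,1) for y,z in((-.065,0),(-.065,.02),(0,.036),(.065,.036),(.065,0))])
def sil(cam,P,p,S=4,ox=0,oy=0,shape=(420,560)):
    c,s=np.cos(p[2]),np.sin(p[2]);Q=P.copy();Q[:,0]=p[0]+c*P[:,0]-s*P[:,1];Q[:,1]=p[1]+s*P[:,0]+c*P[:,1]
    px=np.array([proj(cam,q) for q in Q]).astype(np.float32)
    h=cv2.convexHull(px)[:,0]
    m=np.zeros((shape[0]*S,shape[1]*S),np.uint8)
    cv2.fillConvexPoly(m,np.round(((h+.5)*S-.5)*16).astype(np.int32),1,shift=4)
    return cv2.resize(m.astype(np.float32),(shape[1],shape[0]),interpolation=cv2.INTER_AREA)
def fit(masks,P,p0):
    def cost(v):
        p=[v[0]*.01,v[1]*.01,v[2]*.05]; t=0
        for cam,m in masks.items():
            t+=np.abs(sil(cam,P,p)-m).sum()
        return t
    v0=np.array([p0[0]/.01,p0[1]/.01,p0[2]/.05])
    sx=np.vstack([v0]+[v0+e for e in np.eye(3)])
    r=minimize(cost,v0,method='Nelder-Mead',options=dict(initial_simplex=sx,maxiter=150,xatol=.01,fatol=.05))
    v=r.x;return np.array([v[0]*.01,v[1]*.01,v[2]*.05]),r.fun
def fitname(n,P,p0,cams=('top','scene'),snapit=True):
    ms={}
    for c in cams:
        r=models.cut_out(n,c)
        if r: ms[c]=r[0]['pixels'].astype(np.float32); print(n,c,r[0]['score'],ms[c].sum(),r[0]['box'])
    for c in ms:
        print('  ',c,*fit({c:ms[c]},P,p0))
    if len(ms)>1: print('  both',*fit(ms,P,p0))
    return ms
E
python3 - <<'E'
from h import *
for c in('top','scene'):optics.camera(c)
m=fitname('dry_box',boxpts(.203,.330,0,.056),[.534,-.032,.07])
np.savez('mdry.npz',**m)
m=fitname('wedge',WEDGE,[.445,.36,.25])
m=fitname('tray',boxpts(.150,.140,0,.007),[.438,-.372,0.05])
for c in('top','scene'):
  for r in models.mark_of('slide_box',c)[:2]: print(c,r['score'],atz(c,r['at'],.006))
E
```

```text
dry_box top 0.55 8530.0 [211.5, 174.1, 334.5, 258.5]
   top [ 0.53588854 -0.03353098  0.08626913] 123.6875
wedge top 0.6 554.0 [114.8, 242.3, 164.6, 262.4]
wedge scene 0.66 599.0 [122.5, 193.7, 164.5, 215.7]
   top [0.44043179 0.3507496  0.21875227] 81.0
   scene [0.44314544 0.35391655 0.20135337] 61.625Traceback (most recent call last):
  File "<stdin>", line 5, in <module>
  File "h.py", line 44, in fitname
    if len(ms)>1: print('  both',*fit(ms,P,p0))
                                  ~~~^^^^^^^^^
  File "h.py", line 35, in fit
    r=minimize(cost,v0,method='Nelder-Mead',options=dict(initial_simplex=sx,maxiter=150,xatol=.01,fatol=.05))
    res = _minimize_neldermead(fun, x0, args, callback, bounds=bounds,
                               **options)
    fxcc = func(xcc)
    fx = function(np.copy(x), *(wrapper_args + args))
  File "h.py", line 31, in cost
    t+=np.abs(sil(cam,P,p)-m).sum()
              ~~~^^^^^^^^^
  File "h.py", line 22, in sil
    px=np.array([proj(cam,q) for q in Q]).astype(np.float32)
                 ~~~~^^^^^^^
  File "h.py", line 13, in proj
    c=optics.get_calibration(cam);K=np.array(c['K']);o=np.array(c['origin']);M=np.array(c['orientation'])
ValueError: time passes only in moves, steps and waits
```

```bash
python3 - <<'E'
s=open('h.py').read()
s=s.replace("def ray(","import os,pickle\nif os.path.exists('cal.pkl'): CAL=pickle.load(open('cal.pkl','rb'))\nelse:\n    CAL={c:optics.get_calibration(c) for c in('top','scene')}; pickle.dump(CAL,open('cal.pkl','wb'))\ndef ray(",1)
s=s.replace("c=optics.get_calibration(cam);","c=CAL[cam];")
open('h.py','w').write(s)
E
python3 - <<'E'
from h import *
def comp(img,seed,th):
    g=cv2.cvtColor(img,cv2.COLOR_BGR2GRAY); g=(g>th).astype('u1')
    n,l=cv2.connectedComponents(g,connectivity=4); m=(l==l[seed[1],seed[0]]).astype('u1')
    c,_=cv2.findContours(m,0,1); o=np.zeros_like(m); cv2.drawContours(o,c,-1,1,-1); return o.astype(np.float32)
im={c:cv2.imread(f'pics/{c}0.png') for c in('top','scene')}
def go(n,P,p0,seeds,th):
    ms={c:comp(im[c],seeds[c],th[c]) for c in im}
    for c in im:
        ys,xs=np.nonzero(ms[c]); print(n,c,ms[c].sum(),xs.min(),ys.min(),xs.max(),ys.max(),*fit({c:ms[c]},P,p0))
    print(' both',*fit(ms,P,p0))
go('dry',boxpts(.203,.330,0,.056),[.534,-.032,.08],dict(top=(245,210),scene=(230,220)),dict(top=110,scene=110))
go('wedge',WEDGE,[.442,.352,.21],dict(top=(138,252),scene=(143,203)),dict(top=75,scene=70))
go('tray',boxpts(.150,.140,0,.007),[.438,-.372,0.05],dict(top=(390,247),scene=(380,298)),dict(top=110,scene=110))
optics.camera('scene');optics.camera('top')
for c in('top','scene'):
  for r in models.mark_of('slide_box',c)[:2]: print(c,r['score'],atz(c,r['at'],.006))
E
```

```text
dry top 8582.0 211 173 334 256 [ 0.53791176 -0.03419923  0.08300673] 99.6875
dry scene 7460.0 199 184 339 269 [ 0.53850667 -0.03281035  0.08492213] 160.0
 both [ 0.53803527 -0.03360996  0.08283953] 276.125
wedge top 602.0 114 241 162 262 [0.4421496  0.35307276 0.23223878] 43.25
wedge scene 668.0 122 193 166 214 [0.44206212 0.35387321 0.23795036] 33.1875
 both [0.44190945 0.35354187 0.23892082] 77.5
tray top 2632.0 366 221 418 273 [ 0.44163009 -0.37807029 -0.00419197] 49.875
tray scene 3141.0 338 266 418 331 [ 0.44276554 -0.37664802  0.00212307] 56.875
 both [ 4.41953252e-01 -3.77106015e-01  1.58808717e-04] 129.375
```

```bash
cat >> h.py <<'E'
BOX=(.538,-.0336,.083)
def b2w(x,y):
    c,s=np.cos(BOX[2]),np.sin(BOX[2]);return np.array([BOX[0]+c*x-s*y,BOX[1]+s*x+c*y])
def w2b(x,y):
    c,s=np.cos(BOX[2]),np.sin(BOX[2]);dx,dy=x-BOX[0],y-BOX[1];return np.array([c*dx+s*dy,-s*dx+c*dy])
def delta(pos,a,cur=None):
    o=ctrl.get_obs() if cur is None else cur
    p=np.array(o['ee_pos']);M=R.from_euler('xyz',o['eef_rot']).as_matrix()
    best=None
    for aa in(a,a+np.pi):
        c,s=np.cos(aa),np.sin(aa);T=np.array([[0,0,-1],[c,s,0],[s,-c,0]]).T
        rv=R.from_matrix(M.T@T).as_rotvec()
        if best is None or np.linalg.norm(rv)<np.linalg.norm(best):best=rv
    t=M.T@(np.array(pos)-p)
    return np.round(t/.025,3),np.round(np.degrees(best)/5,3)
def ob():
    o=ctrl.get_obs();print(round(o['time_s'],2),'p',np.round(o['ee_pos'],4),'box',np.round(w2b(*o['ee_pos'][:2]),4),'R',np.round(R.from_euler('xyz',o['eef_rot']).as_matrix(),3).tolist(),'f',np.round(o['force'],1),'w',round(o['grip_width'],4),'q',np.round(o['qpos'],2))
E
python3 - <<'E'
from h import *
ob()
a=.237;g=np.array([.442-.008*np.sin(a),.3535+.008*np.cos(a)]);print(g)
print(delta([*g,.12],a),delta([*g,.031],a))
E
```

```text
1.6 p [0.1661 0.5243 0.2244] box [-0.3244  0.5868] R [[-0.0, 0.302, 0.953], [0.0, 0.953, -0.302], [-1.0, 0.0, -0.0]] f [ 1.1 -0.3 -0.9] w 0.094 q [ 1.2   0.3   1.52  0.    1.32 -0.07]
[0.4401217  0.36127637]
(array([ 4.177, -2.907, 12.419]), array([11.769, -0.   , -0.   ])) (array([ 7.737, -2.907, 12.419]), array([11.769, -0.   , -0.   ]))
```

```bash
python3 - <<'E'
from h import *
import cv2
a=cv2.imread('pics/top0.png');cv2.imwrite('pics/t1.png',cv2.resize(a[130:280,0:200],None,fx=4,fy=4,interpolation=2))
a=cv2.imread('pics/scene0.png');cv2.imwrite('pics/s1.png',cv2.resize(a[60:220,80:280],None,fx=4,fy=3.7,interpolation=2))
for z in(0,.03,.1): print(z,atz('top',(35,216),z),atz('top',(171,219),z))
for z in (0,.03): print(z,atz('scene',(107,171),z),atz('scene',(185,193),z))
E
```

```text
0 [0.55468135 0.67814623 0.        ] [0.53691228 0.26642052 0.        ]
0.03 [0.54953837 0.65827682 0.03      ] [0.53223743 0.25739799 0.03      ]
0.1 [0.5375381  0.61191485 0.1       ] [0.52132945 0.2363454  0.1       ]
0 [0.55266437 0.65394053 0.        ] [0.57605101 0.31392522 0.        ]
0.03 [0.51555769 0.60034108 0.03      ] [0.53786237 0.27605633 0.03      ]
```

View pics/t1.png

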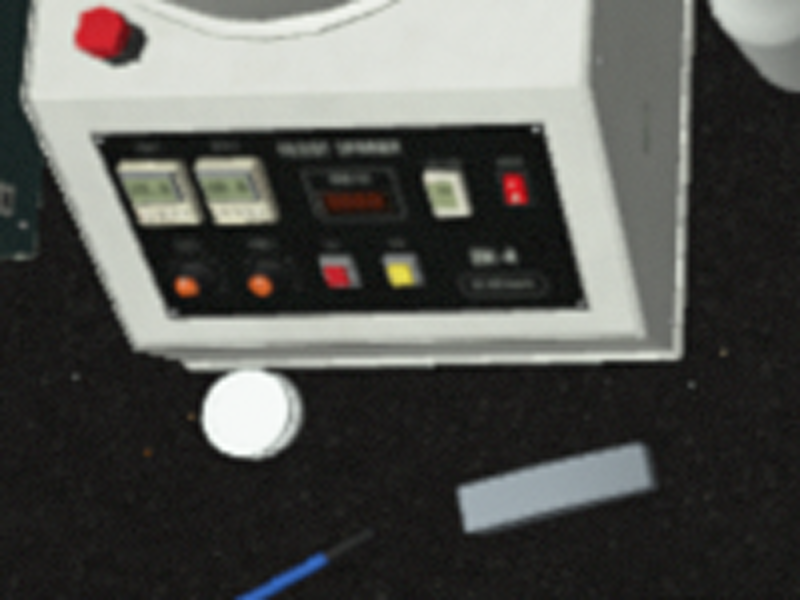

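View pics/s1.png

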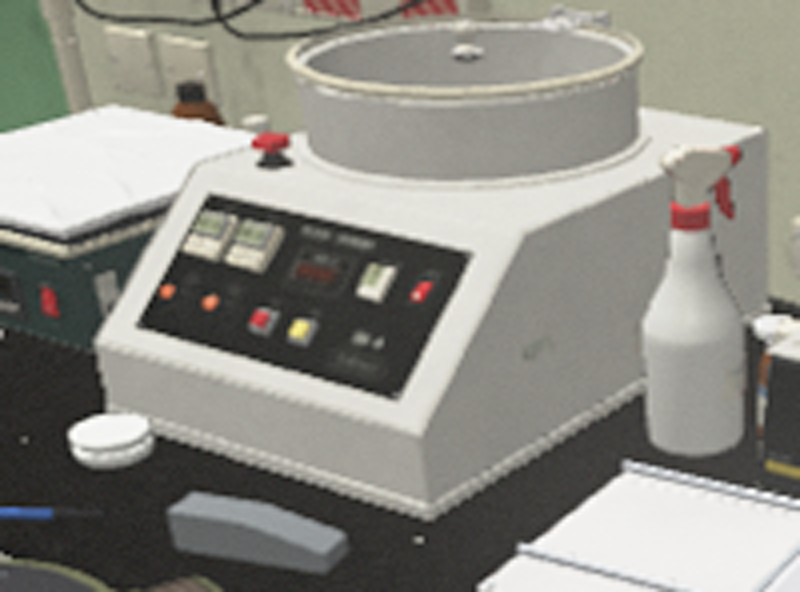

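```bash
python3 - <<'E'
from h import *
print(atz('top',(170.75,219),0),atz('scene',(187.5,199.2),0))
def tri(p,q):
    o,d=ray('top',p);o2,d2=ray('scene',q);s=np.linalg.lstsq(np.stack([d,-d2],1),o2-o,rcond=None)[0];return o+d*s[0],o2+d2*s[1]
print(tri((170.75,219),(187.5,199.2)),tri((160,213.75),(185,177.6)))
E
```

```text
[0.53692802 0.26716862 0.        ] [0.55015412 0.2808956  0.        ]
(array([0.53487975, 0.26320715, 0.01314322]), array([0.53364146, 0.26467299, 0.01339206])) (array([0.53908852, 0.27210848, 0.0841919 ]), array([0.54041181, 0.27054948, 0.08390258]))
```

arm_command(
  deltas=[
    {"translation": [4.0,-2.9,12.42],"turn": [11.77,0,0]},
    {"translation": [4.0,-2.9,12.42],"turn": [11.77,0,0]},
    {"translation": [4.0,-2.9,12.42],"turn": [11.77,0,0]},
    {"translation": [4.0,-2.9,12.42],"turn": [11.77,0,0]},
    {"translation": [4.0,-2.9,12.42],"turn": [11.77,0,0]},
    {"translation": [4.0,-2.9,12.42],"turn": [11.77,0,0]},
    {"translation": [4.0,-2.9,12.42],"turn": [11.77,0,0]},
    {"translation": [4.0,-2.9,12.42],"turn": [11.77,0,0]},
    {"translation": [4.0,-2.9,12.42],"turn": [11.77,0,0]},
    {"translation": [4.0,-2.9,12.42],"turn": [11.77,0,0]},
    {"translation": [4.0,-2.9,12.42],"turn": [11.77,0,0]},
    {"translation": [4.0,-2.9,12.42],"turn": [11.77,0,0]},
  ],
  gripper=64,
)

```text
time_s: 2.6
ee_pos: [0.4396, 0.3621, 0.1249]
eef_rot: [2.162, 1.57, 0.831]
force: [0.1, 0.4, -0.5]
grip_width: 0.0638
```

```bash
python3 - <<'E'
from h import *
ob();snap('top','t2');snap('scene','s2')
a=.237;g=np.array([.442-.008*np.sin(a),.3535+.008*np.cos(a)])
print(delta([*g,.033],a))
E
```

```text
2.6 p [0.4396 0.3621 0.1249] box [-0.0653  0.4025] R [[0.0, 0.971, 0.237], [0.0, 0.237, -0.971], [-1.0, 0.001, -0.0]] f [ 0.1  0.4 -0.5] w 0.0638 q [0.62 0.44 1.57 0.   1.13 0.39]
(array([3.678, 0.012, 0.046]), array([ 0.028, -0.004, -0.008]))
```

View pics/s2.png

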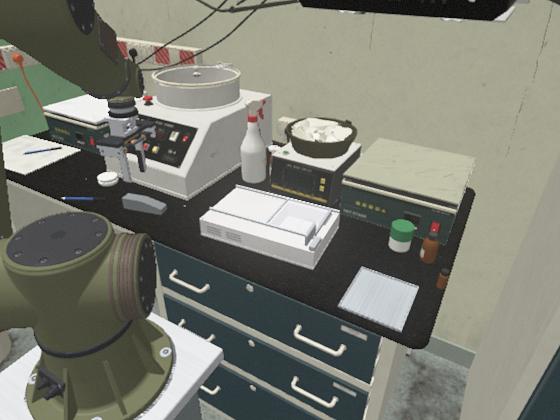

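arm_command(
  deltas=[
    {"translation": [1.0,0.02,0.05],"turn": [0,0,0]},
    {"translation": [2.0,0.02,0.05],"turn": [0,0,0]},
    {"translation": [2.7,0.02,0.05],"turn": [0,0,0]},
    {"translation": [3.3,0.02,0.05],"turn": [0,0,0]},
    {"translation": [3.68,0.02,0.05],"turn": [0,0,0]},
    {"translation": [3.68,0.02,0.05],"turn": [0,0,0]},
    {"translation": [3.68,0.02,0.05],"turn": [0,0,0]},
  ],
)

```text
time_s: 3.28
ee_pos: [0.4408, 0.3608, 0.0329]
eef_rot: [1.924, 1.571, 0.591]
force: [0.3, -0.2, 0.0]
grip_width: 0.0643
```

```bash
python3 - <<'E'
from h import *
ob();a=snap('top','t3')[:,:,::-1];b=snap('scene','s3')[:,:,::-1]
cv2.imwrite('pics/c3.png',np.hstack([cv2.resize(a[200:280,90:190],None,fx=4,fy=4,interpolation=2),cv2.resize(b[140:220,80:180],None,fx=4,fy=4,interpolation=2)]))
E
```

```text
3.28 p [0.4408 0.3608 0.0329] box [-0.0641  0.4011] R [[0.0, 0.972, 0.236], [0.0, 0.236, -0.972], [-1.0, 0.0, -0.0]] f [ 0.3 -0.2  0. ] w 0.0643 q [ 0.62  0.57  1.62 -0.    0.95  0.38]
```

View pics/c3.png

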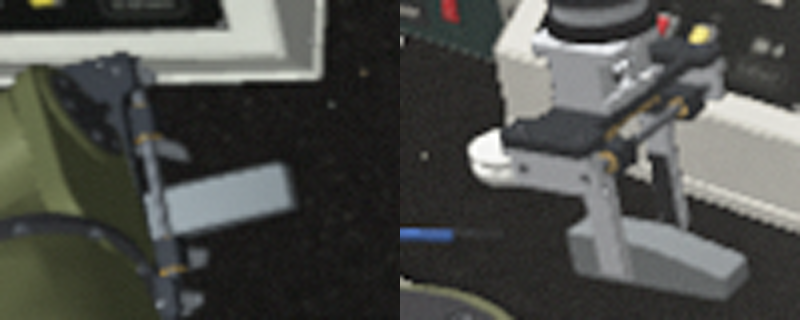

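The jaws straddle the wedge around its middle. Closing.

arm_command(
  deltas=[
    {"translation": [0,0,0],"turn": [0,0,0]},
    {"translation": [0,0,0],"turn": [0,0,0]},
    {"translation": [0,0,0],"turn": [0,0,0]},
    {"translation": [0,0,0],"turn": [0,0,0]},
    {"translation": [0,0,0],"turn": [0,0,0]},
    {"translation": [0,0,0],"turn": [0,0,0]},
    {"translation": [0,0,0],"turn": [0,0,0]},
    {"translation": [0,0,0],"turn": [0,0,0]},
  ],
  gripper=15,
  force=45,
)

```text
time_s: 4.05
ee_pos: [0.441, 0.3603, 0.0326]
eef_rot: [-2.56, 1.571, 2.389]
force: [-1.8, -0.2, 2.2]
grip_width: 0.0318
```

```bash
python3 - <<'E'
from h import *
ob()
# pre-contact: wedge center box (-.078,-.225), grasp +.008
P=b2w(-.078,-.217); print(P)
print(delta([.44,.36,.115],.237))
print(delta([*P,.125],.083))
print(proj('top',[.442,.3535,.03]))
E
```

```text
4.05 p [0.441  0.3603 0.0326] box [-0.064   0.4006] R [[-0.0, 0.972, 0.235], [0.0, 0.235, -0.972], [-1.0, -0.0, -0.0]] f [-1.8 -0.2  2.2] w 0.0318 q [0.62 0.57 1.62 0.   0.95 0.38]
[ 0.47825884 -0.25631954]
(array([-3.297, -0.042,  0.004]), array([-0.002, -0.   ,  0.   ]))
(array([-3.697, -4.339, 24.327]), array([ 1.763, -0.   ,  0.   ]))
[136.68290905 250.92896047]
```

arm_command(
  deltas=[
    {"translation": [-1,0,0],"turn": [0,0,0]},
    {"translation": [-2.2,0,0],"turn": [0,0,0]},
    {"translation": [-3.4,0,0.2],"turn": [0,0,0]},
    {"translation": [-4.4,-0.1,1],"turn": [0,0,0]},
    {"translation": [-4.6,-0.4,2.2],"turn": [0.2,0,0]},
    {"translation": [-4.6,-0.65,3.6],"turn": [0.3,0,0]},
    {"translation": [-4.6,-0.9,5.0],"turn": [0.4,0,0]},
    {"translation": [-4.6,-1.15,6.5],"turn": [0.5,0,0]},
    {"translation": [-4.6,-1.4,8.0],"turn": [0.6,0,0]},
    {"translation": [-4.6,-1.7,9.5],"turn": [0.7,0,0]},
    {"translation": [-4.6,-1.95,11.0],"turn": [0.8,0,0]},
    {"translation": [-4.6,-2.2,12.5],"turn": [0.9,0,0]},
  ],
)

```text
time_s: 5.05
ee_pos: [0.4605, 0.0419, 0.1474]
eef_rot: [1.264, 1.571, -0.149]
force: [0.4, -0.4, -0.7]
grip_width: 0.0313
```

```bash
python3 - <<'E'
from h import *
ob()
P=b2w(-.078,-.222)
print(delta([*P,.147],.083))
E
```

```text
5.05 p [0.4605 0.0419 0.1474] box [-0.071   0.0816] R [[0.0, 0.988, 0.157], [-0.0, 0.157, -0.988], [-1.0, 0.0, 0.0]] f [ 0.4 -0.4 -0.7] w 0.0313 q [ 0.01  0.19  1.85 -0.    1.1  -0.15]
(array([ 0.018, -1.192, 12.09 ]), array([ 0.86 ,  0.001, -0.002]))
```

arm_command(
  deltas=[
    {"translation": [0,-0.12,1.2],"turn": [0.1,0,0]},
    {"translation": [0,-0.26,2.6],"turn": [0.2,0,0]},
    {"translation": [0,-0.4,4.0],"turn": [0.3,0,0]},
    {"translation": [0,-0.55,5.5],"turn": [0.4,0,0]},
    {"translation": [0,-0.7,7.0],"turn": [0.5,0,0]},
    {"translation": [0,-0.84,8.4],"turn": [0.6,0,0]},
    {"translation": [0,-0.97,9.7],"turn": [0.7,0,0]},
    {"translation": [0,-1.08,10.8],"turn": [0.8,0,0]},
    {"translation": [0,-1.15,11.6],"turn": [0.84,0,0]},
    {"translation": [0,-1.19,12.0],"turn": [0.86,0,0]},
    {"translation": [0,-1.19,12.0],"turn": [0.86,0,0]},
    {"translation": [0,-1.19,12.0],"turn": [0.86,0,0]},
  ],
)

```text
time_s: 6.05
ee_pos: [0.4786, -0.2567, 0.1471]
eef_rot: [-2.349, 1.57, 2.446]
force: [-0.5, 0.6, -1.9]
grip_width: 0.0317
```

```bash
python3 - <<'E'
from h import *
ob()
# TCP for underside at deck+0.018: .054+.018+.033
P=b2w(-.078,-.222)
print(delta([*P,.105],.083))
a=snap('top','t4')[:,:,::-1];b=snap('scene','s4')[:,:,::-1]
cv2.imwrite('pics/c4.png',np.hstack([cv2.resize(a[160:280,260:400],None,fx=2.85,fy=4,interpolation=2),cv2.resize(b[180:300,280:380],None,fx=4,fy=4,interpolation=2)]))
E
```

```text
6.05 p [ 0.4786 -0.2567  0.1471] box [-0.0777 -0.2175] R [[-0.001, 0.997, 0.083], [0.001, 0.083, -0.997], [-1.0, -0.001, -0.001]] f [-0.5  0.6 -1.9] w 0.0317 q [-0.56  0.36  1.63  0.    1.15 -0.64]
(array([ 1.684, -0.012,  0.183]), array([ 0.   , -0.006,  0.006]))
```

View pics/c4.png

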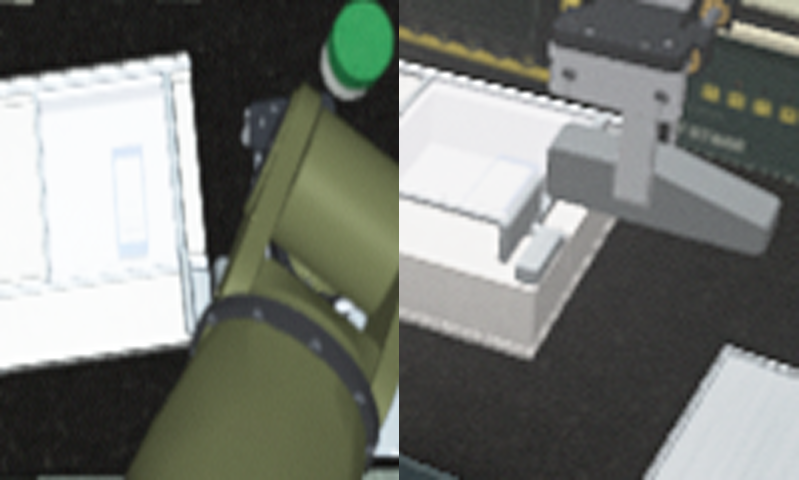

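arm_command(
  deltas=[
    {"translation": [0.6,0,0.18],"turn": [0,0,0]},
    {"translation": [1.2,0,0.18],"turn": [0,0,0]},
    {"translation": [1.6,0,0.18],"turn": [0,0,0]},
    {"translation": [1.68,0,0.18],"turn": [0,0,0]},
    {"translation": [1.68,0,0.18],"turn": [0,0,0]},
  ],
)

```text
time_s: 6.57
ee_pos: [0.4791, -0.261, 0.1051]
eef_rot: [-2.249, 1.57, 2.548]
force: [-0.3, -0.1, -1.9]
grip_width: 0.0315
```

```bash
python3 - <<'E'
from h import *
ob()
for y in(-.203,-.197,-.185,-.066): print(y,delta([*b2w(-.078,y),.105],.083))
b=snap('scene','s5')[:,:,::-1]
cv2.imwrite('pics/c5.png',cv2.resize(b[180:280,270:380],None,fx=6,fy=6,interpolation=2))
E
```

```text
6.57 p [ 0.4791 -0.261   0.1051] box [-0.0776 -0.2218] R [[-0.001, 0.996, 0.084], [0.001, 0.084, -0.996], [-1.0, -0.001, -0.001]] f [-0.3 -0.1 -1.9] w 0.0315 q [-0.57  0.42  1.66  0.    1.07 -0.65]
-0.203 (array([ 0.006, -0.017, -0.751]), array([ 0.012, -0.008,  0.01 ]))
-0.197 (array([ 0.006, -0.017, -0.991]), array([ 0.012, -0.008,  0.01 ]))
-0.185 (array([ 0.006, -0.016, -1.471]), array([ 0.012, -0.008,  0.01 ]))
-0.066 (array([ 0.01 , -0.011, -6.231]), array([ 0.012, -0.008,  0.01 ]))
```

View pics/c5.png

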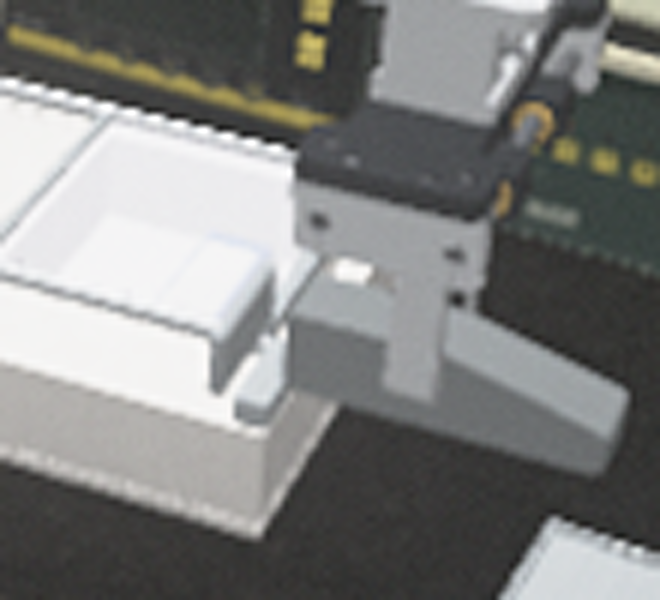

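arm_command(
  deltas=[
    {"translation": [0,-0.01,-0.25],"turn": [0,0,0]},
    {"translation": [0,-0.01,-0.5],"turn": [0,0,0]},
    {"translation": [0,-0.01,-0.75],"turn": [0,0,0]},
    {"translation": [0,-0.01,-1.0],"turn": [0,0,0]},
    {"translation": [0,-0.01,-1.2],"turn": [0,0,0]},
    {"translation": [0,-0.01,-1.4],"turn": [0,0,0]},
    {"translation": [0,-0.01,-1.4],"turn": [0,0,0]},
  ],
)

```text
time_s: 7.2
ee_pos: [0.4762, -0.2265, 0.106]
eef_rot: [0.506, 1.569, -0.981]
force: [-0.4, -5.4, -0.1]
grip_width: 0.0315
```

```bash
python3 - <<'E'
from h import *
ob()
for y in(-.066,): print(y,delta([*b2w(-.078,y),.105],.083))
b=snap('scene','s6')[:,:,::-1]
cv2.imwrite('pics/c6.png',cv2.resize(b[180:280,270:380],None,fx=6,fy=6,interpolation=2))
E
```

```text
7.2 p [ 0.4762 -0.2265  0.106 ] box [-0.0776 -0.1871] R [[0.001, 0.996, 0.084], [-0.001, 0.084, -0.996], [-1.0, 0.001, 0.001]] f [-0.4 -5.4 -0.1] w 0.0315 q [-0.51  0.38  1.71 -0.    1.05 -0.6 ]
-0.066 (array([ 0.032, -0.01 , -4.843]), array([ 0.012,  0.015, -0.008]))
```

View pics/c6.png

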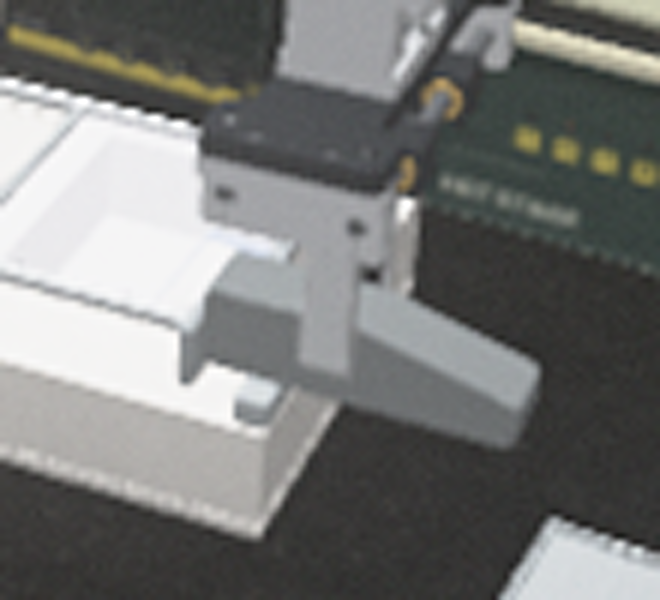

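arm_command(
  deltas=[
    {"translation": [0,-0.01,-0.4],"turn": [0,0,0]},
    {"translation": [0,-0.01,-0.9],"turn": [0,0,0]},
    {"translation": [0,-0.01,-1.4],"turn": [0,0,0]},
    {"translation": [0,-0.01,-1.9],"turn": [0,0,0]},
    {"translation": [0,-0.01,-2.4],"turn": [0,0,0]},
    {"translation": [0,-0.01,-2.9],"turn": [0,0,0]},
    {"translation": [0,-0.01,-3.4],"turn": [0,0,0]},
    {"translation": [0,-0.01,-3.9],"turn": [0,0,0]},
    {"translation": [0,-0.01,-4.4],"turn": [0,0,0]},
    {"translation": [0,-0.01,-4.7],"turn": [0,0,0]},
    {"translation": [0,-0.01,-4.84],"turn": [0,0,0]},
    {"translation": [0,-0.01,-4.84],"turn": [0,0,0]},
  ],
)

```text
time_s: 8.25
ee_pos: [0.4662, -0.1064, 0.106]
eef_rot: [0.788, 1.568, -0.699]
force: [2.8, -8.6, -0.7]
grip_width: 0.0316
```

```bash
python3 - <<'E'
from h import *
ob()
for y in(-.066,): print(y,delta([*b2w(-.078,y),.088],.083))
b=snap('scene','s7')[:,:,::-1]
cv2.imwrite('pics/c7.png',cv2.resize(b[170:270,230:350],None,fx=6,fy=6,interpolation=2))
for c in['scene']:
  for r in models.mark_of('hatch_pull',c)[:2]: w=atz(c,r['at'],.0785);print(r['score'],w2b(*w[:2]))
E
```

```text
8.25 p [ 0.4662 -0.1064  0.106 ] box [-0.0776 -0.0666] R [[0.002, 0.996, 0.084], [-0.002, 0.084, -0.996], [-1.0, 0.002, 0.002]] f [ 2.8 -8.6 -0.7] w 0.0316 q [-0.3   0.28  1.85 -0.    1.01 -0.38]
-0.066 (array([ 0.721, -0.017, -0.023]), array([ 0.012,  0.019, -0.02 ]))
0.63 [-0.07603592 -0.00888828]
0.19 [-0.1326471  -0.44566334]
```

View pics/c7.png

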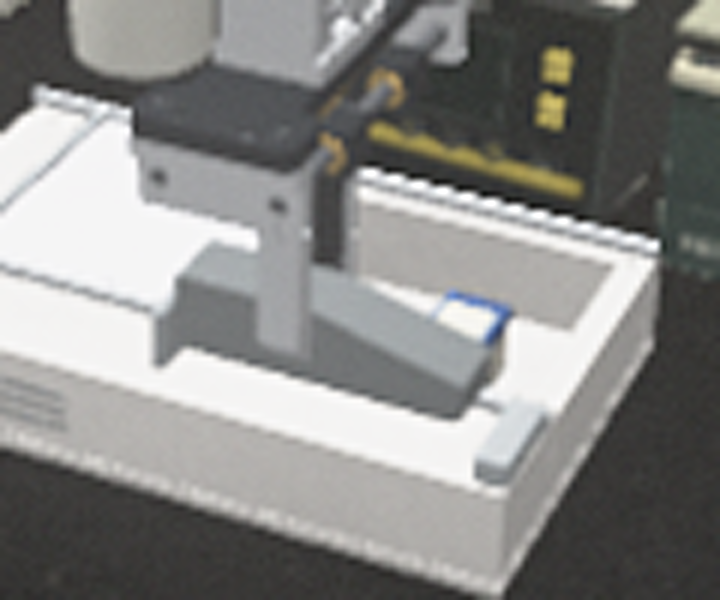

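arm_command(
  deltas=[
    {"translation": [0.2,-0.01,-0.02],"turn": [0,0,0]},
    {"translation": [0.4,-0.01,-0.02],"turn": [0,0,0]},
    {"translation": [0.55,-0.01,-0.02],"turn": [0,0,0]},
    {"translation": [0.65,-0.01,-0.02],"turn": [0,0,0]},
    {"translation": [0.7,-0.01,-0.02],"turn": [0,0,0]},
    {"translation": [0.74,-0.01,-0.02],"turn": [0,0,0]},
    {"translation": [0.74,-0.01,-0.02],"turn": [0,0,0]},
  ],
)

```text
time_s: 8.93
ee_pos: [0.4659, -0.1066, 0.0874]
eef_rot: [0.709, 1.569, -0.778]
force: [0.3, -9.1, 0.6]
grip_width: 0.0316
```

```bash
python3 - <<'E'
from h import *
ob()
for y in(-.075,-.078): print(y,delta([*b2w(-.078,y),.087],.083))
b=snap('scene','s8')[:,:,::-1]
cv2.imwrite('pics/c8.png',cv2.resize(b[170:270,230:350],None,fx=6,fy=6,interpolation=2))
E
```

```text
8.93 p [ 0.4659 -0.1066  0.0874] box [-0.0779 -0.0668] R [[0.002, 0.997, 0.083], [-0.001, 0.083, -0.997], [-1.0, 0.001, 0.002]] f [ 0.3 -9.1  0.6] w 0.0316 q [-0.3   0.31  1.86 -0.    0.97 -0.38]
-0.075 (array([ 0.018, -0.002,  0.33 ]), array([ 0.003,  0.018, -0.016]))
-0.078 (array([ 0.018, -0.002,  0.45 ]), array([ 0.003,  0.018, -0.016]))
```

View pics/c8.png

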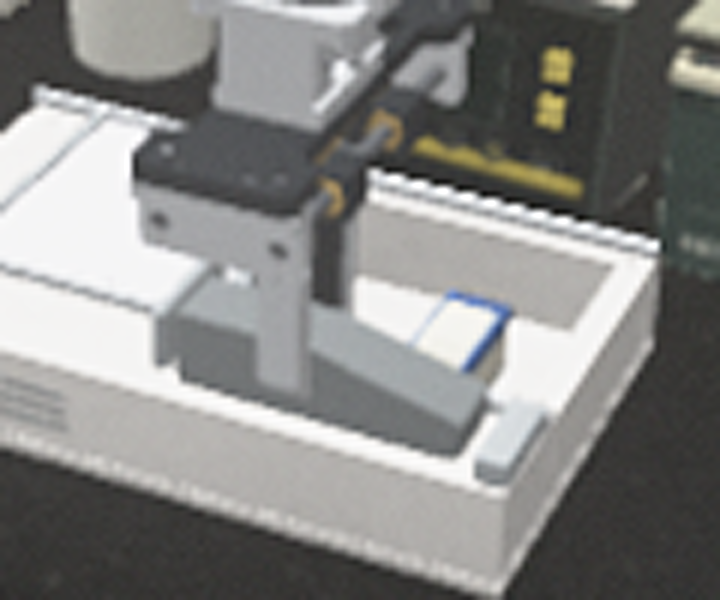

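arm_command(
  deltas=[
    {"translation": [0.03,0,0.1],"turn": [0,0,0]},
    {"translation": [0.03,0,0.2],"turn": [0,0,0]},
    {"translation": [0.03,0,0.28],"turn": [0,0,0]},
    {"translation": [0.03,0,0.34],"turn": [0,0,0]},
    {"translation": [0.03,0,0.34],"turn": [0,0,0]},
  ],
)

```text
time_s: 9.4
ee_pos: [0.4665, -0.1143, 0.0868]
eef_rot: [1.596, 1.57, 0.108]
force: [0.7, 2.0, 5.5]
grip_width: 0.0318
```

```bash
python3 - <<'E'
from h import *
ob()
E
```

```text
9.4 p [ 0.4665 -0.1143  0.0868] box [-0.0779 -0.0745] R [[0.001, 0.997, 0.083], [0.0, 0.083, -0.997], [-1.0, 0.001, -0.0]] f [0.7 2.  5.5] w 0.0318 q [-0.32  0.32  1.85  0.    0.97 -0.4 ]
```

arm_command(
  deltas=[
    {"translation": [0,0,0],"turn": [0,0,0]},
    {"translation": [0,0,0],"turn": [0,0,0]},
    {"translation": [0,0,0],"turn": [0,0,0]},
    {"translation": [0,0,0],"turn": [0,0,0]},
    {"translation": [0,0,0],"turn": [0,0,0]},
  ],
  gripper=46,
)

```text
time_s: 9.82
ee_pos: [0.466, -0.1143, 0.0861]
eef_rot: [-2.074, 1.571, 2.721]
force: [-0.7, 0.4, 1.2]
grip_width: 0.0457
```

```bash
python3 - <<'E'
from h import *
ob()
b=snap('scene','s9')[:,:,::-1]
cv2.imwrite('pics/c9.png',cv2.resize(b[170:270,230:350],None,fx=6,fy=6,interpolation=2))
for r in models.mark_of('slide_box_center','scene')[:2]: print(r['score'],atz('scene',r['at'],.024))
E
```

```text
9.82 p [ 0.466  -0.1143  0.0861] box [-0.0784 -0.0744] R [[-0.0, 0.997, 0.083], [0.0, 0.083, -0.997], [-1.0, -0.0, -0.0]] f [-0.7  0.4  1.2] w 0.0457 q [-0.32  0.32  1.85  0.    0.97 -0.4 ]
0.52 [ 0.54119925 -0.12939341  0.024     ]
0.38 [ 0.6205153  -0.36643439  0.024     ]
```

View pics/c9.png

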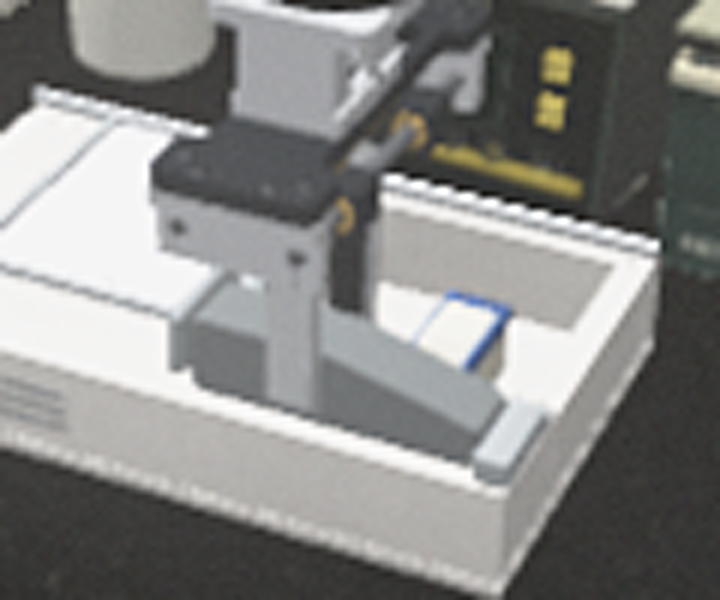

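arm_command(
  deltas=[
    {"translation": [-0.5,0,0],"turn": [0,0,0]},
    {"translation": [-1.2,0,0],"turn": [0,0,0]},
    {"translation": [-2,0,0],"turn": [0,0,0]},
    {"translation": [-2.4,0,0],"turn": [0,0,0]},
    {"translation": [-2.4,0,0],"turn": [1.4,0,0]},
    {"translation": [-2.4,0,0],"turn": [2.8,0,0]},
    {"translation": [-2.4,0,0],"turn": [4.2,0,0]},
    {"translation": [-2.4,0,0],"turn": [5.6,0,0]},
    {"translation": [-2.4,0,0],"turn": [7.0,0,0]},
    {"translation": [-2.4,0,0],"turn": [8.4,0,0]},
    {"translation": [-2.4,0,0],"turn": [9.8,0,0]},
    {"translation": [-2.4,0,0],"turn": [11.2,0,0]},
  ],
)

```text
time_s: 10.92
ee_pos: [0.466, -0.1143, 0.1459]
eef_rot: [-0.946, 1.57, 2.866]
force: [-0.2, 0.3, -1.1]
grip_width: 0.0458
```

```bash
python3 - <<'E'
from h import *
ob()
a=snap('top','t10')[:,:,::-1];b=snap('scene','s10')[:,:,::-1]
cv2.imwrite('pics/c10.png',cv2.resize(b[170:270,230:350],None,fx=6,fy=6,interpolation=2))
cv2.imwrite('pics/c10t.png',cv2.resize(a[150:270,240:360],None,fx=5,fy=5,interpolation=2))
for c in('top','scene'):
  for n,z in(('slide_box_center',.024),('slide_box',.006)):
    for r in models.mark_of(n,c)[:1]: w=atz(c,r['at'],z);print(c,n,r['score'],w,w2b(*w[:2]))
pts=[atz('top',p,.042) for p in((299.2,197.2),(310,196.2),(312.2,224.2),(302,225))]
print(np.round(pts,4),np.mean(pts,0),w2b(*np.mean(pts,0)[:2]))
E
```

```text
10.92 p [ 0.466  -0.1143  0.1459] box [-0.0785 -0.0745] R [[-0.0, 0.622, -0.783], [0.0, -0.783, -0.622], [-1.0, -0.0, 0.0]] f [-0.2  0.3 -1.1] w 0.0458 q [-0.32  0.23  1.8  -0.    1.11  0.58]
top slide_box_center 0.55 [ 0.55396363 -0.12875045  0.024     ] [ 0.00802026 -0.09614635]
top slide_box 0.51 [ 0.55237299 -0.12770401  0.006     ] [ 0.00652184 -0.09497164]
scene slide_box_center 0.49 [ 0.53980228 -0.12529316  0.024     ] [-0.00580572 -0.09152692]
scene slide_box 0.57 [ 0.54649742 -0.13090658  0.006     ] [ 0.000401   -0.09767607]
[[ 0.5857 -0.114   0.042 ]
 [ 0.5879 -0.145   0.042 ]
 [ 0.507  -0.1486  0.042 ]
 [ 0.5054 -0.1198  0.042 ]] [ 0.5465118 -0.1318686  0.042    ] [ 0.00033556 -0.09863598]
```

View pics/c10.png

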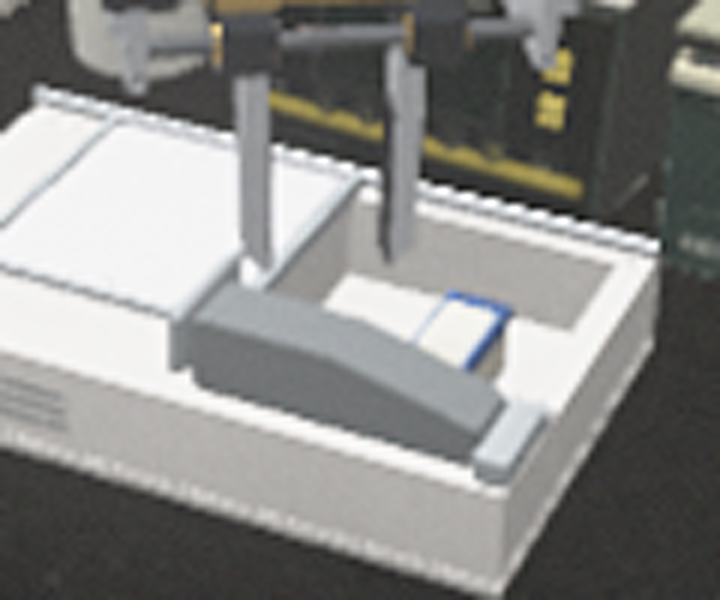

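View pics/c10t.png

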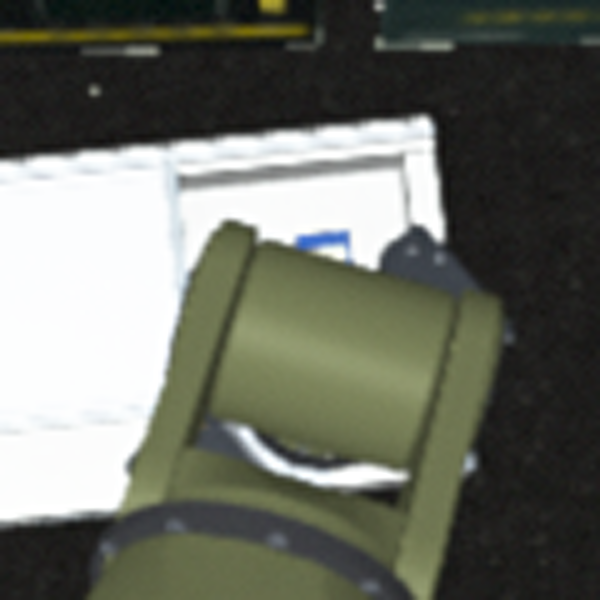

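```bash
python3 - <<'E'
from h import *
for p in((404,157),(408,190),(411,222)):
    w=atz('top',(240+p[0]/5-.4,150+p[1]/5-.4),.054);print(w2b(*w[:2]))
for p in((182,178),(300,165)):
    w=atz('top',(240+p[0]/5-.4,150+p[1]/5-.4),.054);print(w2b(*w[:2]))
# scene: slide box blue corners in c10 crop (445,293),(512,312),(470,372) top z .042
for p in((450,292),(513,312)):
    w=atz('scene',(230+p[0]/6-.4,170+p[1]/6-.4),.042);print('s',w2b(*w[:2]))
# right wall rim in scene, back right inner corner
for p in((612,262),(545,390)):
    w=atz('scene',(230+p[0]/6-.4,170+p[1]/6-.4),.054);print('rim',w2b(*w[:2]))
for p in((296,236),(349,232)):
    w=atz('top',(240+p[0]/5-.4,150+p[1]/5-.4),.042);print('t',w2b(*w[:2]))
g=b2w(0.000,-.0965)
print(g,delta([*g,.145],.075-np.pi/2))
E
```

```text
[ 0.0788766  -0.14860052]
[ 0.05951219 -0.14856789]
[ 0.04089739 -0.14804321]
[ 0.08010608 -0.021643  ]
[ 0.08052129 -0.08928339]
s [ 0.04147731 -0.08265739]
s [ 0.0389237  -0.11453544]
rim [ 0.08077702 -0.14643995]
rim [-0.02767241 -0.1536279 ]
t [ 0.04215752 -0.0831143 ]
t [ 0.04128638 -0.11349567]
[ 0.54600031 -0.1297678 ] (array([ 0.044,  2.491, -2.097]), array([6.935e+00, 1.000e-03, 1.000e-03]))
```

```bash
python3 - <<'E'
from h import *
g=b2w(0.0005,-.0985)
print(g,delta([*g,.145],.07-np.pi/2),delta([*g,.035],.07-np.pi/2))
E
```

```text
[ 0.5466644  -0.13171946] (array([ 0.044,  2.568, -2.069]), array([6.992e+00, 1.000e-03, 1.000e-03])) (array([ 4.444,  2.568, -2.069]), array([6.992e+00, 1.000e-03, 1.000e-03]))
```

arm_command(
  deltas=[
    {"translation": [0,0.6,-0.5],"turn": [1.4,0,0]},
    {"translation": [0,1.2,-1],"turn": [2.8,0,0]},
    {"translation": [0,1.8,-1.5],"turn": [4.2,0,0]},
    {"translation": [0,2.3,-1.9],"turn": [5.6,0,0]},
    {"translation": [0.04,2.57,-2.07],"turn": [7,0,0]},
    {"translation": [0.04,2.57,-2.07],"turn": [7,0,0]},
    {"translation": [0.04,2.57,-2.07],"turn": [7,0,0]},
    {"translation": [0.5,2.57,-2.07],"turn": [7,0,0]},
    {"translation": [1.2,2.57,-2.07],"turn": [7,0,0]},
    {"translation": [1.7,2.57,-2.07],"turn": [7,0,0]},
    {"translation": [2,2.57,-2.07],"turn": [7,0,0]},
    {"translation": [2,2.57,-2.07],"turn": [7,0,0]},
  ],
  gripper=52,
)

```text
time_s: 12.22
ee_pos: [0.5455, -0.1317, 0.0943]
eef_rot: [-0.364, 1.568, 2.846]
force: [-0.3, 0.3, -0.5]
grip_width: 0.052
```

```bash
python3 - <<'E'
from h import *
ob()
g=b2w(0.0005,-.0985)
print(g,delta([*g,.036],.07-np.pi/2))
b=snap('scene','s11')[:,:,::-1]
cv2.imwrite('pics/c11.png',cv2.resize(b[150:270,230:350],None,fx=5,fy=5,interpolation=2))
E
```

```text
12.22 p [ 0.5455 -0.1317  0.0943] box [-0.0006 -0.0984] R [[-0.003, 0.068, -0.998], [0.001, -0.998, -0.068], [-1.0, -0.001, 0.003]] f [-0.3  0.3 -0.5] w 0.052 q [-0.3   0.47  1.62 -0.    1.06  1.2 ]
[ 0.5466644  -0.13171946] (array([ 2.334,  0.007, -0.052]), array([-0.019,  0.031,  0.012]))
```

View pics/c11.png

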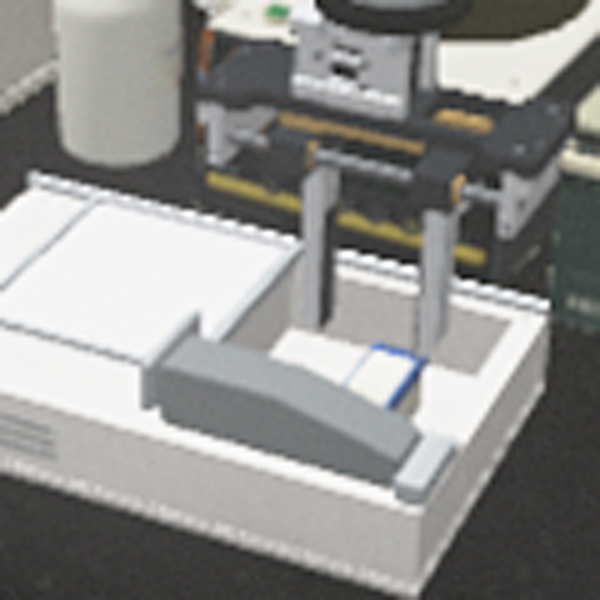

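arm_command(
  deltas=[
    {"translation": [0.5,0,-0.05],"turn": [0,0,0]},
    {"translation": [1,0,-0.05],"turn": [0,0,0]},
    {"translation": [1.5,0,-0.05],"turn": [0,0,0]},
    {"translation": [1.9,0,-0.05],"turn": [0,0,0]},
    {"translation": [2.2,0,-0.05],"turn": [0,0,0]},
    {"translation": [2.34,0,-0.05],"turn": [0,0,0]},
    {"translation": [2.34,0,-0.05],"turn": [0,0,0]},
  ],
)

```text
time_s: 12.85
ee_pos: [0.5476, -0.1319, 0.0367]
eef_rot: [-0.365, 1.569, 2.843]
force: [0.9, 0.2, -0.0]
grip_width: 0.0519
```

```bash
python3 - <<'E'
from h import *
ob()
b=snap('scene','s12')[:,:,::-1]
cv2.imwrite('pics/c12.png',cv2.resize(b[150:270,230:350],None,fx=5,fy=5,interpolation=2))
E
```

```text
12.85 p [ 0.5476 -0.1319  0.0367] box [ 0.0014 -0.0987] R [[-0.001, 0.066, -0.998], [0.0, -0.998, -0.066], [-1.0, -0.0, 0.001]] f [ 0.9  0.2 -0. ] w 0.0519 q [-0.3   0.55  1.64 -0.    0.95  1.2 ]
```

View pics/c12.png

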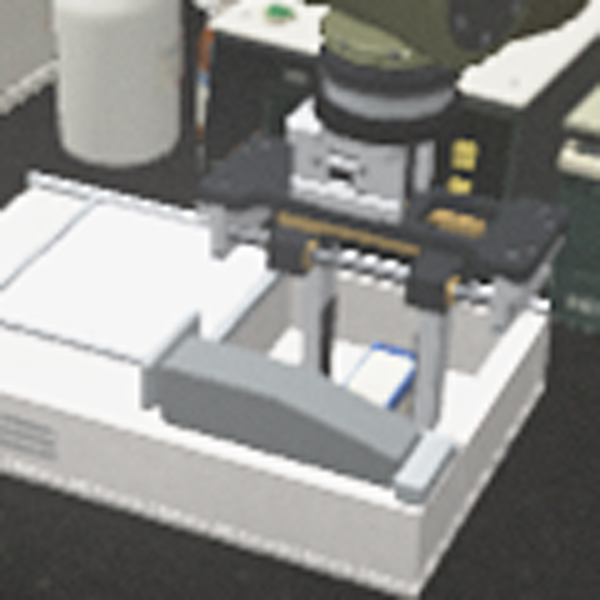

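arm_command(
  deltas=[
    {"translation": [0,0,0],"turn": [0,0,0]},
    {"translation": [0,0,0],"turn": [0,0,0]},
    {"translation": [0,0,0],"turn": [0,0,0]},
    {"translation": [0,0,0],"turn": [0,0,0]},
    {"translation": [0,0,0],"turn": [0,0,0]},
    {"translation": [0,0,0],"turn": [0,0,0]},
    {"translation": [0,0,0],"turn": [0,0,0]},
  ],
  gripper=20,
  force=20,
)

```text
time_s: 13.48
ee_pos: [0.5481, -0.132, 0.0381]
eef_rot: [2.756, 1.57, -0.319]
force: [-2.0, -0.4, 5.7]
grip_width: 0.0312
```

arm_command(
  deltas=[
    {"translation": [-0.4,0,0],"turn": [0,0,0]},
    {"translation": [-0.9,0,0],"turn": [0,0,0]},
    {"translation": [-1.6,0,0],"turn": [0,0,0]},
    {"translation": [-2.4,0,0],"turn": [0,0,0]},
    {"translation": [-3.2,0,0],"turn": [0,0,0]},
    {"translation": [-3.9,0,0],"turn": [0,0,0]},
    {"translation": [-4.3,0,0],"turn": [0,0,0]},
    {"translation": [-4.3,0,0],"turn": [0,0,0]},
  ],
)

```text
time_s: 14.15
ee_pos: [0.5488, -0.1322, 0.148]
eef_rot: [2.777, 1.567, -0.299]
force: [0.0, 0.1, -1.9]
grip_width: 0.0311
```

```bash
python3 - <<'E'
from h import *
ob()
b=snap('scene','s13')[:,:,::-1]
cv2.imwrite('pics/c13.png',cv2.resize(b[120:270,220:370],None,fx=4,fy=4,interpolation=2))
print(delta([.442,-.377,.145],-np.pi/2), delta([.442,-.377,.05],-np.pi/2))
E
```

```text
14.15 p [ 0.5488 -0.1322  0.148 ] box [ 0.0026 -0.0992] R [[0.004, 0.066, -0.998], [-0.001, -0.998, -0.066], [-1.0, 0.001, -0.004]] f [ 0.   0.1 -1.9] w 0.0311 q [-0.3   0.4   1.57  0.    1.17  1.2 ]
(array([0.046, 9.498, 4.884]), array([ 0.755, -0.02 , -0.007])) (array([3.846, 9.496, 4.891]), array([ 0.755, -0.02 , -0.007]))
```

View pics/c13.png

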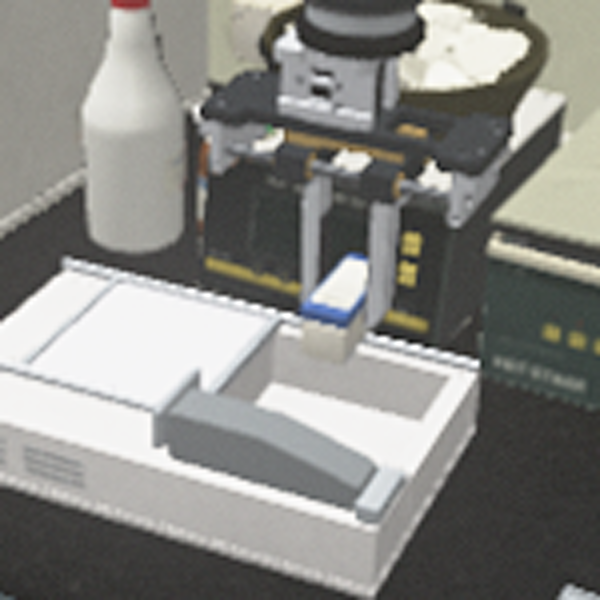

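arm_command(
  deltas=[
    {"translation": [0,0.5,0.3],"turn": [0.05,0,0]},
    {"translation": [0,1.3,0.7],"turn": [0.1,0,0]},
    {"translation": [0,2.4,1.3],"turn": [0.2,0,0]},
    {"translation": [0,3.6,1.9],"turn": [0.3,0,0]},
    {"translation": [0,4.8,2.5],"turn": [0.4,0,0]},
    {"translation": [0,6.0,3.1],"turn": [0.5,0,0]},
    {"translation": [0,7.2,3.7],"turn": [0.6,0,0]},
    {"translation": [0,8.3,4.3],"turn": [0.7,0,0]},
    {"translation": [0,9.1,4.7],"turn": [0.75,0,0]},
    {"translation": [0.05,9.5,4.88],"turn": [0.75,0,0]},
    {"translation": [0.05,9.5,4.88],"turn": [0.75,0,0]},
    {"translation": [0.05,9.5,4.88],"turn": [0.75,0,0]},
  ],
)

```text
time_s: 15.2
ee_pos: [0.4418, -0.3763, 0.143]
eef_rot: [-0.911, 1.569, 2.231]
force: [0.6, 0.2, -1.3]
grip_width: 0.0315
```

```bash
python3 - <<'E'
from h import *
ob()
print(delta([.443,-.377,.043],-np.pi/2))
E
```

```text
15.2 p [ 0.4418 -0.3763  0.143 ] box [-0.1243 -0.3335] R [[-0.001, 0.0, -1.0], [0.001, -1.0, -0.0], [-1.0, -0.001, 0.001]] f [ 0.6  0.2 -1.3] w 0.0315 q [-0.77  0.44  1.52  0.    1.18  0.8 ]
(array([ 4.002,  0.034, -0.052]), array([0.001, 0.011, 0.014]))
```

arm_command(
  deltas=[
    {"translation": [0.5,0,0],"turn": [0,0,0]},
    {"translation": [1.2,0,0],"turn": [0,0,0]},
    {"translation": [2,0,0],"turn": [0,0,0]},
    {"translation": [2.7,0,0],"turn": [0,0,0]},
    {"translation": [3.3,0,0],"turn": [0,0,0]},
    {"translation": [3.7,0,0],"turn": [0,0,0]},
    {"translation": [3.95,0,0],"turn": [0,0,0]},
    {"translation": [3.95,0,0],"turn": [0,0,0]},
    {"translation": [3.95,0,0],"turn": [0,0,0]},
  ],
)

```text
time_s: 15.95
ee_pos: [0.4423, -0.3767, 0.0456]
eef_rot: [2.498, 1.57, -0.643]
force: [0.5, 0.0, -0.5]
grip_width: 0.0312
```

```bash
python3 - <<'E'
from h import *
ob()
b=snap('scene','s14')[:,:,::-1]
cv2.imwrite('pics/c14.png',cv2.resize(b[180:340,300:460],None,fx=3.75,fy=3.75,interpolation=2))
E
```

```text
15.95 p [ 0.4423 -0.3767  0.0456] box [-0.1238 -0.334 ] R [[0.0, 0.001, -1.0], [-0.0, -1.0, -0.001], [-1.0, 0.0, -0.0]] f [ 0.5  0.  -0.5] w 0.0312 q [-0.77  0.57  1.58  0.    0.99  0.8 ]
```

View pics/c14.png

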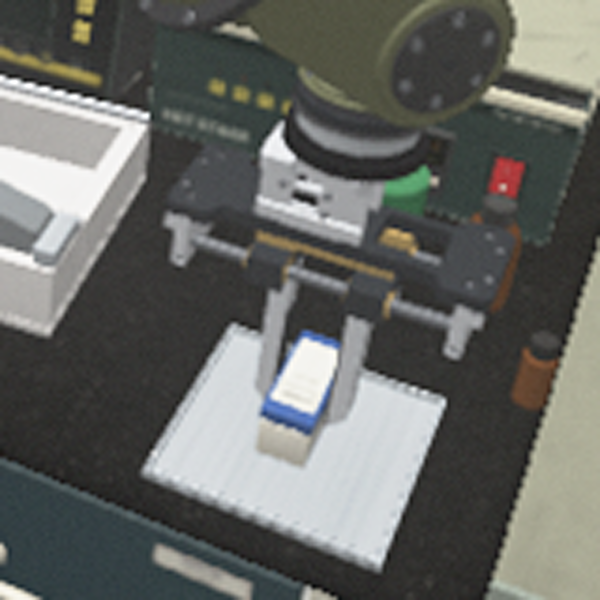

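arm_command(
  deltas=[
    {"translation": [0.06,0,0],"turn": [0,0,0]},
    {"translation": [0.12,0,0],"turn": [0,0,0]},
    {"translation": [0.18,0,0],"turn": [0,0,0]},
    {"translation": [0.22,0,0],"turn": [0,0,0]},
    {"translation": [0.26,0,0],"turn": [0,0,0]},
    {"translation": [0.29,0,0],"turn": [0,0,0]},
    {"translation": [0.32,0,0],"turn": [0,0,0]},
    {"translation": [0.35,0,0],"turn": [0,0,0]},
    {"translation": [0.35,0,0],"turn": [0,0,0]},
  ],
)

```text
time_s: 16.75
ee_pos: [0.4418, -0.3769, 0.0363]
eef_rot: [-0.702, 1.571, 2.44]
force: [-0.5, -0.2, -1.4]
grip_width: 0.0312
```

```bash
python3 - <<'E'
from h import *
ob()
E
```

```text
16.75 p [ 0.4418 -0.3769  0.0363] box [-0.1244 -0.3342] R [[-0.0, 0.0, -1.0], [0.0, -1.0, -0.0], [-1.0, -0.0, 0.0]] f [-0.5 -0.2 -1.4] w 0.0312 q [-0.77  0.58  1.59 -0.    0.97  0.8 ]
```

arm_command(
  deltas=[
    {"translation": [0.02,0,0],"turn": [0,0,0]},
    {"translation": [0.04,0,0],"turn": [0,0,0]},
    {"translation": [0.05,0,0],"turn": [0,0,0]},
    {"translation": [0.05,0,0],"turn": [0,0,0]},
  ],
)

```text
time_s: 17.08
ee_pos: [0.4418, -0.377, 0.0352]
eef_rot: [0.121, 1.571, -3.02]
force: [-0.2, 0.0, -1.2]
grip_width: 0.031
```

```bash
python3 - <<'E'
from h import *
ob()
E
```

```text
17.08 p [ 0.4418 -0.377   0.0352] box [-0.1243 -0.3342] R [[-0.0, 0.0, -1.0], [-0.0, -1.0, -0.0], [-1.0, 0.0, 0.0]] f [-0.2  0.  -1.2] w 0.031 q [-0.77  0.59  1.59 -0.    0.97  0.8 ]
```

arm_command(
  deltas=[
    {"translation": [0.02,0,0],"turn": [0,0,0]},
    {"translation": [0.04,0,0],"turn": [0,0,0]},
    {"translation": [0.05,0,0],"turn": [0,0,0]},
    {"translation": [0.05,0,0],"turn": [0,0,0]},
  ],
)

```text
time_s: 17.42
ee_pos: [0.4419, -0.377, 0.0351]
eef_rot: [2.348, 1.571, -0.793]
force: [-4.3, 3.7, 12.1]
grip_width: 0.0311
```

arm_command(
  deltas=[
    {"translation": [0.02,0,0],"turn": [0,0,0]},
    {"translation": [0.04,0,0],"turn": [0,0,0]},
    {"translation": [0.04,0,0],"turn": [0,0,0]},
  ],
)

```text
time_s: 17.67
ee_pos: [0.442, -0.377, 0.035]
eef_rot: [2.44, 1.57, -0.701]
force: [-8.2, 8.9, 23.4]
grip_width: 0.0311
```

arm_command(
  deltas=[
    {"translation": [-0.04,0,0],"turn": [0,0,0]},
    {"translation": [-0.08,0,0],"turn": [0,0,0]},
    {"translation": [-0.08,0,0],"turn": [0,0,0]},
  ],
)

```text
time_s: 17.92
ee_pos: [0.4419, -0.377, 0.0351]
eef_rot: [2.321, 1.57, -0.821]
force: [-0.7, -0.8, -1.0]
grip_width: 0.0313
```

arm_command(
  deltas=[
    {"translation": [0,0,0],"turn": [0,0,0]},
    {"translation": [0,0,0],"turn": [0,0,0]},
    {"translation": [0,0,0],"turn": [0,0,0]},
    {"translation": [0,0,0],"turn": [0,0,0]},
    {"translation": [0,0,0],"turn": [0,0,0]},
    {"translation": [0,0,0],"turn": [0,0,0]},
  ],
  gripper=54,
)

```text
time_s: 18.42
ee_pos: [0.4418, -0.377, 0.0349]
eef_rot: [-0.409, 1.571, 2.733]
force: [-0.3, 0.9, -0.8]
grip_width: 0.054
```

arm_command(
  deltas=[
    {"translation": [-0.4,0,0],"turn": [0,0,0]},
    {"translation": [-1,0,0],"turn": [0,0,0]},
    {"translation": [-1.8,0,0],"turn": [0,0,0]},
    {"translation": [-2.8,0,0],"turn": [0,0,0]},
    {"translation": [-3.8,0,0],"turn": [0,0,0]},
    {"translation": [-4.6,0,0],"turn": [0,0,0]},
    {"translation": [-4.6,0,0],"turn": [0,0,0]},
  ],
)

```text
time_s: 19.0
ee_pos: [0.443, -0.3781, 0.1551]
eef_rot: [2.372, 1.564, -0.769]
force: [0.3, -0.3, 0.3]
grip_width: 0.0539
```

```bash
python3 - <<'E'
from h import *
ob();snap('scene','s15')
print(delta([.36,-.22,.15],-np.pi/2))
E
```

```text
19.0 p [ 0.443  -0.3781  0.1551] box [-0.1232 -0.3354] R [[0.005, 0.0, -1.0], [-0.005, -1.0, -0.001], [-1.0, 0.005, -0.005]] f [ 0.3 -0.3  0.3] w 0.0539 q [-0.77  0.43  1.51 -0.    1.19  0.8 ]
(array([ 0.076, -6.305,  3.295]), array([ 0.004, -0.036, -0.035]))
```

View pics/s15.png

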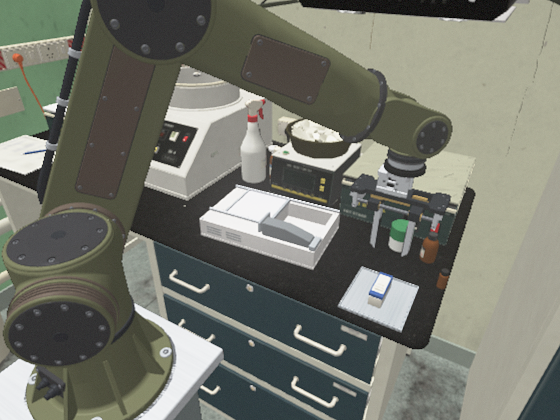

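arm_command(
  deltas=[
    {"translation": [0,-1,0.5],"turn": [0,0,0]},
    {"translation": [0,-2,1],"turn": [0,0,0]},
    {"translation": [0,-3,1.5],"turn": [0,0,0]},
    {"translation": [0,-4,2],"turn": [0,0,0]},
    {"translation": [0,-5,2.5],"turn": [0,0,0]},
    {"translation": [0,-5.6,3],"turn": [0,0,0]},
    {"translation": [0,-5.6,3],"turn": [0,0,0]},
    {"translation": [0,-5.6,3],"turn": [0,0,0]},
  ],
)

```text
time_s: 19.72
ee_pos: [0.3665, -0.2366, 0.1498]
eef_rot: [-0.596, 1.571, 2.547]
force: [-0.2, -0.6, 0.6]
grip_width: 0.0538
```

```bash
python3 - <<'E'
from h import *
ob();b=snap('scene','s16')[:,:,::-1];a=snap('top','t16')[:,:,::-1]
cv2.imwrite('pics/c16.png',np.hstack([cv2.resize(b[180:340,230:460],(400,400)),cv2.resize(a[150:290,260:450],(400,400))]))
for n in('dropper_bottle','vial','swab_tub','slide_box','hatch_pull'):
  for c in('top','scene'):
    r=models.mark_of(n,c)[:1]; print(n,c,[(np.round(x['score'],2),np.round(x['at'])) for x in r])
E
```

```text
19.72 p [ 0.3665 -0.2366  0.1498] box [-0.1877 -0.188 ] R [[-0.0, 0.001, -1.0], [0.0, -1.0, -0.001], [-1.0, -0.0, 0.0]] f [-0.2 -0.6  0.6] w 0.0538 q [-0.66  0.13  1.91 -0.    1.1   0.91]
dropper_bottle top [(np.float64(0.6), array([407., 181.]))]
dropper_bottle scene [(np.float64(0.97), array([429., 261.]))]
vial top [(np.float64(0.43), array([431., 209.]))]
vial scene [(np.float64(0.6), array([440., 286.]))]
swab_tub top [(np.float64(0.71), array([379., 176.]))]
swab_tub scene [(np.float64(0.66), array([398., 246.]))]
slide_box top [(np.float64(0.79), array([391., 244.]))]
slide_box scene [(np.float64(0.69), array([384., 299.]))]
hatch_pull top [(np.float64(0.84), array([284., 239.]))]
hatch_pull scene [(np.float64(0.59), array([266., 220.]))]
```

View pics/c16.png

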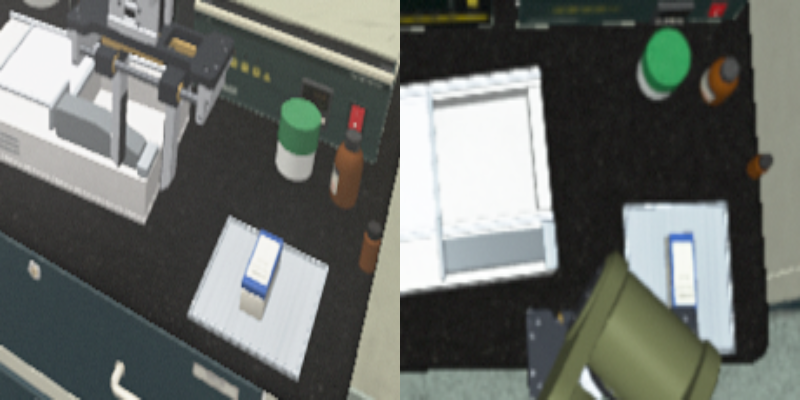

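```bash
python3 -c "
from station import ctrl
print(ctrl.hand_in())"
```

```text
the job is handed in; nothing more can be done
None
```

The job is handed in at about 20 s of the 64 s allowed. The hatch is propped open by the wedge and the box of cover slides stands in the steel tray.

- **Wedge and hatch:** I gripped the wedge lengthwise and pushed the hatch open with its tall end. I then lowered the wedge onto the ledge and backed it against the end stop before letting go. Pictures after release and at the end show it lying between the stop and the pull, with the hatch open.
- **Slide box:** I lifted it out and set it down upright near the middle of the tray, and both cameras confirm this. The force rose to 23 N while I felt for the tray floor, so I eased off to almost nothing before opening the jaws.
- **Dropper bottle, vial and swab tub:** they show at the same pixels as at the start, within 4 pixels. The gripper was empty and touching nothing at the end (force about 1 N or less).
- **Disagreements:**
  - The notes put the slide box's long side along the dry box's y. The pictures showed it along x, so I gripped it that way.
  - The two cameras' network marks for the ledge and pull differed by about 10–20 mm. I used fits to the outlines instead, where the cameras agreed within about 2 mm.

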